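# Open the rover's top deck for a battery change

## Robot

A 6-joint arm with a two-finger parallel gripper is mounted at the origin on the work surface. World frame = base frame: x ahead of the robot, y to its left, z up, the work surface at z = 0. Lengths are in m, angles in rad, forces in N, time in s.
With the tool pointing down it reaches from about 0.325 to 0.9 m from the base axis. Payload 6.1 kg.
Tool frame: the origin (TCP) lies midway between the tips of the shut fingers; the grasp point (between the pads) lies 19 mm behind it; x points along the fingers, y is the direction in which the jaws open and shut, and the axes are right-handed (so a half turn about x gives the same grasp; the last joint's range is limited). The gripper opens to 85 mm and grips with 20 to 120 N. Pads are 22 mm wide; open, the fingers measure 114 mm over their backs; the gripper's body (76 mm by 85 mm) begins 54 mm behind the grasp point. The pads swing forward as they close: fully open they stand 13 mm farther back than shut.
Start: joints at [1.221, 0.22, 1.526, -0, 1.395, -0.126], TCP at [0.139, 0.609, 0.231] pointing down, gripper open.
Joint ranges: [-2.98, 2.98], [-0.91, 2.08], [0.09, 2.57], [-1.24, 4.39], [0.2, 2.65], [-2.68, 2.68]. Speed limits (rad/s): [2.57, 2.57, 3.01, 3.14, 3.14, 3.14].

## Interface

Orientations are given as [roll, pitch, yaw] about the fixed x, y, z axes, in that order (R = Rz(yaw) Ry(pitch) Rx(roll)).
In Python, from plant import movep, move_l, set_joints, gripper_to, hold, inverse_kinematics, observe, get_image, get_calibration, Unreachable, job_done gives the robot as it stands. Calls block until the motion is done:
- movep(position, orientation): joint-space move of the TCP to a pose.
- move_l(position, feed=0.15, rotation=None, max_force=None): straight line of the TCP; rotation=None keeps the orientation; feed is the mean speed in m/s. With max_force (N) it stops when the force on the tool has changed by that much, and returns True; else False.
- set_joints(angles): joint-space move.
- gripper_to(opening, f_grip=None): finger opening in m; f_grip is the grip in N (None keeps the last); returns when the fingers have stopped.
- hold(seconds).
- inverse_kinematics(position, orientation): joint angles nearest the present ones, or None.
- observe(): the state.
- get_image(name): name is "side" or "top" or "wrist"; returns (picture, depth): 420x560x3 uint8, red, green, blue; 420x560 float32, m along the optical axis (not along the pixel's ray), 0 where there is no reading.
- get_calibration(name): a dict with "intrinsics" (3x3 intrinsics, pixels), "world_from_camera" (4x4, takes a point from camera to world coordinates). Camera axes: x right, y down, z forward; pixel columns grow to the right and rows downward; lengths in m; the calibration is good to about 2 mm. A picture is of the moment at which its call begins: read the wrist's pose just before it. get_calibration takes no time and is no camera call; for the wrist camera it gives the pose at the moment of the call.
A pose or a line that the arm cannot do raises Unreachable and nothing moves.
- job_done(): hands the job in, once; it reports no verdict.
The state is a dict: "time_s": time; "q": joint angles; "joint_velocities": joint speeds; "joint_torque": joint torques, N m; "eef_pos": TCP position; "tcp_rot": TCP orientation; "ft_force": force on the tool from outside, world axes, zero at the start; "torque": the same for the moment, N m; "opening": finger opening in m.
Only numpy, scipy, OpenCV 4.12 (cv2) and the standard library are available. Lean on these libraries where they do the work, as an engineer would, in place of code of your own. Each camera call takes 0.05 s, during which the arm holds its last target. There are 200 camera calls.

## Task

I want to change the rover's batteries: take the screwdriver that was left lying on its hinged top deck, stand it tip down in the steel tool cup and let go of it, leaving the deck shut meanwhile. Then raise the deck, which has a bow handle, to 45 degrees open and keep holding it there while I reach in: finish still holding it, because it falls shut when let go. Leave the cup standing and the rest of the bench as it is.

Things in the scene. Friction and masses are not known exactly. Their poses are not given: they have to be found in the camera images.
- rover: Four-wheeled rover parked on a wooden service block and fixed there: black lower plate, four black wheels with yellow hubs, white top deck. Over the wheels it measures 212 (x) by 240 (y) mm. Origin on the bench under its middle, x pointing from the deck's hinge side (towards the robot) to the deck's handle side, y along the hinge, z up.
- deck (a joint): Opening angle of the white top deck, rad: 0 shut and level (where it rests), growing as the handle edge rises; stop at 1.4. Plate 150 x 240 x 4 mm, 0.3 to 0.45 kg, upper face 114 mm above the bench when shut, hinged along its edge nearest the robot: it swings up and towards the robot. The hinge is free: let go, the deck falls shut from every angle.
- deck_handle (a point): Middle of the grip bar of the deck's steel bow handle: round, 10 mm thick, 100 mm long, along rover y, 20 mm in from the free edge; 130 mm from the hinge line along the deck and 32 mm square to it; 25 mm free below. Axes turn with the deck: x hinge to free edge, z square to the deck. Two breadboards (35 x 47 mm, up to 16 mm high) sit beside it, 94 mm either way along the edge.
- deck_hinge (a point): Middle of the deck's hinge line, 112 mm above the bench, 75 mm from the rover's origin towards -x of the rover. Axes as the rover's; the hinge line runs along y.
- driver: Screwdriver, 193 mm long, 0.08 to 0.13 kg, lying on the deck between hinge and handle: black handle of square section with rounded corners, 108 long x 26 x 26 mm, and a steel shaft 85 long x 6 mm thick. Origin on the underside at the middle of the handle, x along it towards the tip, z up as it lies.
- driver_grip (a point): Centre of the screwdriver's handle (13 mm above its underside); the tip is 139 mm from here. The balance point lies within the handle, about 10 mm from here towards the tip. Axes as the screwdriver's.
- driver_tip (a point): Tip of the screwdriver's shaft. Axes as the screwdriver's.
- cup: Plain steel tool cup, round and loose on the bench, 0.45 kg: 80 mm outside and 74 mm inside diameter, 100 mm high, floor 5 mm thick. Origin at the centre of its underside, z up.
- cup_mouth (a point): Centre of the cup's mouth, 100 mm above the bench.
- spare_wheel: Bystander: spare rover wheel lying flat near the rover's hinge side, 65 mm across, 29 mm high; origin at the centre of the underside.
- gearmotor: Bystander: yellow gear motor, 75 x 23 x 19 mm, beyond the rover; origin under its middle.
- cell: Bystander: round battery cell standing on end beyond the rover, 14 mm across, 50 mm high; origin at the centre of the underside.
- tape: Bystander: blue roll of tape lying flat beyond the cup, 68 mm across, 19 mm high; origin at the centre of the underside.
- part_box: Bystander: small cardboard box on the robot's side of the cup, 55 x 75 x 35 mm; origin under its middle.
- multimeter: Bystander: orange multimeter at the left side of the bench, 150 x 75 x 45 mm; origin under its middle.
- caliper: Bystander: calipers lying at the right side of the bench, about 215 x 83 x 12 mm; origin under the beam's middle.
There are look-alikes about, which are no part of the job. Several things have the shape of the driver; the one meant has the colours described above. Several things look just like the cup: the one meant starts farthest to the robot's right.

How it is judged:
On the way, in this order (a step that is already met when the one before it is completed fails the run):
1. the screwdriver stands tip down in the cup, let go, the deck still shut (horizontal distance between driver_tip and cup below 0.04 m and z of driver_tip in the frame of cup below 0.03 m and z of driver_grip in the frame of cup above 0.1 m and angle between cup's own z axis and vertical below 0.1 rad and contact force between the fingers and driver below 0.1 N and linear speed of driver below 0.05 m/s and value of joint deck below 0.1 rad), for 0.3 s.
2. the gripper holds the deck at about 45 degrees open (value of joint deck between 0.663 and 0.908 rad and contact force between the fingers and deck above 0.3 N), for 0.3 s.
At the end, for the whole second after the job is handed in: The gripper's fingers still hold the deck, at rest, between 38 and 52 degrees open (0.663 to 0.908 rad), with nothing else touching it; the screwdriver stands at rest in the upright cup, let go, its tip within 30 mm of the cup's underside and its handle up (all of step 2 and velocity of joint deck between -0.05 and 0.05 rad/s and horizontal distance between driver_tip and cup below 0.04 m and z of driver_tip in the frame of cup below 0.03 m and z of driver_grip in the frame of cup above 0.1 m and angle between cup's own z axis and vertical below 0.1 rad and contact force between each of the fingers, deck and driver below 0.1 N and linear speed of driver below 0.05 m/s and contact force between deck and cup below 0.1 N and contact force between deck and spare_wheel below 0.1 N and contact force between deck and gearmotor below 0.1 N and contact force between deck and cell below 0.1 N and contact force between deck and tape below 0.1 N and contact force between deck and part_box below 0.1 N and contact force between deck and multimeter below 0.1 N and contact force between deck and caliper below 0.1 N); the arm keeps its last pose, push and grip.
It fails at once if the deck is raised while the screwdriver is not yet in the cup (value of joint deck above 0.15 rad and horizontal distance between driver_tip and cup above 0.06 m).
It fails at once if the cup is knocked over (angle between cup's own z axis and vertical above 0.5 rad).
It fails at once if something else on the bench is moved by more than 30 mm (distance of any of spare_wheel, gearmotor, cell, tape, part_box, multimeter, caliper from where it was at the start of the episode above 0.03 m).
It also fails if it takes over 54 s, if anything falls off the work surface, if the arm or the gripper's body presses on something with over 40 N, if the wrist force passes 120 N, or if a joint passes its speed limit or range.

## Working session

There is one attempt and no reset: what is moved stays moved. The work goes in short steps, each a Python script; the robot and the scene stay as the last script left them, time stands still between calls to the robot, and variables do not carry over. Pictures are saved under pics/ and viewed, about 8 in all and at most 12, crops included, and the job is handed in when it is done.

```bash
mkdir -p pics; ls; python3 - <<'E'
from plant import *
import cv2,numpy as np
for n in("top","side"):
    im,d=get_image(n); cv2.imwrite(f"pics/{n}0.png",cv2.cvtColor(im,cv2.COLOR_RGB2BGR)); np.savez(f"pics/{n}0.npz",im=im,d=d)
    print(n,get_calibration(n))
print(observe())
E
```

```text
pics
top {'intrinsics': array([[508.46897294,   0.        , 277.7914245 ],
       [  0.        , 508.46897294, 199.38481272],
       [  0.        ,   0.        ,   1.        ]]), 'world_from_camera': array([[-0.02514198, -0.99900603,  0.03680798,  0.4736149 ],
       [-0.99960101,  0.02464875, -0.01379315,  0.02154954],
       [ 0.01287216, -0.03714008, -0.99922716,  1.74775389],
       [ 0.        ,  0.        ,  0.        ,  1.        ]])}
side {'intrinsics': array([[419.08479293,   0.        , 272.32920479],
       [  0.        , 419.08479293, 209.6410559 ],
       [  0.        ,   0.        ,   1.        ]]), 'world_from_camera': array([[ 0.96870122, -0.15029583,  0.19755787,  0.32007035],
       [-0.24798022, -0.62159909,  0.74304803, -0.87770036],
       [ 0.01112477, -0.76878198, -0.63941419,  0.85103442],
       [ 0.        ,  0.        ,  0.        ,  1.        ]])}
{'time_s': 0.1, 'q': array([ 1.22089573e+00,  2.21141807e-01,  1.52751363e+00, -4.19924236e-06,
        1.39470012e+00, -1.26093704e-01]), 'joint_velocities': array([-0.00028238, -0.00039698, -0.00336476,  0.0005569 , -0.00168249,
       -0.00093429]), 'joint_torque': array([ 9.28707013e-04, -4.98245716e+01, -3.90544796e+01, -2.66428069e-04,
        5.82729816e-03, -3.60196310e-06]), 'eef_pos': array([0.13852523, 0.60888992, 0.23030306]), 'tcp_rot': array([-1.6945456 ,  1.56903342, -1.91835175]), 'ft_force': array([0.33012286, 0.2819566 , 0.60880907]), 'torque': array([-0.00747114, -0.00296968, -0.00613184]), 'opening': 0.08512922659957835}
```

View pics/top0.png

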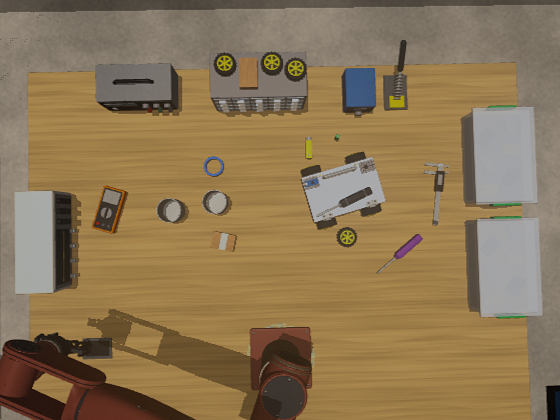

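View pics/side0.png

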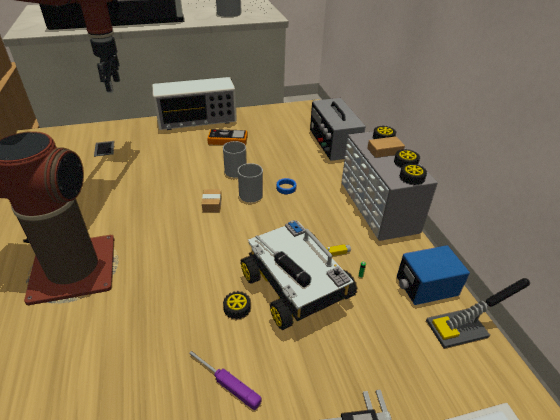

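The top view shows the target cup at about (216,202), the right one of the two. The white deck is around (343,190), with the driver on it: handle near (356,196), tip towards (318,213). The purple driver is the look-alike. Next I'll make rough ray estimates, then take wrist pictures from above.

```bash
cat > h.py <<'E'
import numpy as np,cv2
from plant import *
from scipy.spatial.transform import Rotation as R
def ray(uv,z,K,T):
    uv=np.atleast_2d(uv).astype(float)
    d=np.c_[(uv[:,0]-K[0,2])/K[0,0],(uv[:,1]-K[1,2])/K[1,1],np.ones(len(uv))]@T[:3,:3].T
    o=T[:3,3]; return o+d*((z-o[2])/d[:,2])[:,None]
def px(p,K,T):
    c=(np.atleast_2d(p)-T[:3,3])@T[:3,:3]; return (c/c[:,2:])@K.T[:,:2]
def down(jaw): # tool x down, jaw (tool y) along world angle
    y=np.array([np.cos(jaw),np.sin(jaw),0]);x=np.array([0,0,-1.]);
    return R.from_matrix(np.c_[x,y,np.cross(x,y)]).as_euler('xyz')
def cal(n):
    c=get_calibration(n);return c['intrinsics'],c['world_from_camera']
def snap(n,f):
    K,T=cal(n);im,d=get_image(n);cv2.imwrite(f"pics/{f}.png",im[...,::-1]);np.savez(f"pics/{f}.npz",im=im,d=d,K=K,T=T);return im,d,K,T
E
python3 - <<'E'
from h import *
K,T=cal('top')
for n,uv,z in[('cup',(217,201),.1),('cup2',(171,210),.1),('grip',(356,196),.127),('tip',(317,214),.12),('c1',(303,189),.114),('c2',(374,158),.114),('c3',(385,205),.114),('c4',(313,226),.114),('spare',(347,237),.03),('cell',(337,137),.05),('box',(224,241),.035),('tape',(214,166),.019),('motor',(309,148),.019)]:
    print(n,ray(uv,z,K,T)[0].round(3))
Kw,Tw=cal('wrist');o=observe();Rt=R.from_euler('xyz',o['tcp_rot']).as_matrix()
print(Kw,'\ncam in tool',Rt.T@(Tw[:3,3]-o['eef_pos']),'\n',(Rt.T@Tw[:3,:3]).round(3), Rt.round(2))
E
```

```text
cup [0.534 0.196 0.1  ]
cup2 [0.509 0.345 0.1  ]
grip [ 0.538 -0.251  0.127]
tip [ 0.484 -0.125  0.12 ]
c1 [ 0.565 -0.083  0.114]
c2 [ 0.66  -0.315  0.114]
c3 [ 0.507 -0.346  0.114]
c4 [ 0.445 -0.112  0.114]
spare [ 0.404 -0.233  0.03 ]
cell [ 0.741 -0.206  0.05 ]
box [0.401 0.182 0.035]
tape [0.656 0.212 0.019]
motor [ 0.71  -0.113  0.019]
[[298.9278172    0.         283.27365258]
 [  0.         298.9278172  206.36176786]
 [  0.           0.           1.        ]] 
cam in tool [-0.14240775 -0.00026702 -0.07595989] 
 [[ 0.001 -0.294  0.956]
 [ 1.     0.001 -0.   ]
 [-0.001  0.956  0.294]] [[-0.    0.22  0.98]
 [-0.    0.98 -0.22]
 [-1.   -0.   -0.  ]]
```

```bash
cat >> h.py <<'E'
def ori(x,z): # rpy from tool x and z (world)
    x=np.array(x,float);z=np.array(z,float);return R.from_matrix(np.c_[x,np.cross(z,x),z]).as_euler('xyz')
DN=np.array([0,0,-1.])
def az(a): return np.array([np.cos(a),np.sin(a),0])
def grasp_pose(g,d,th,s): # g grasp point, d driver dir, tilt th; TCP s ahead of g
    x=np.cos(th)*DN+np.sin(th)*d; z=np.cos(th)*d-np.sin(th)*DN
    return g+s*x,ori(x,z)
def place_pose(g,a,th,s): # driver vertical tip down, tool azimuth a
    x=np.sin(th)*DN+np.cos(th)*az(a); z=np.cos(th)*DN-np.sin(th)*az(a)
    return g+s*x,ori(x,z)
E
python3 - <<'E'
from h import *
d=az(np.arctan2(.126,-.054)); g=np.array([.538,-.251,.13])-.015*d
c=np.array([.534,.196,0])
for th in np.radians([0,15,25,35]):
    q=inverse_kinematics(*grasp_pose(g,d,th,.013))
    print(round(th,2),None if q is None else np.round(q,2))
    for a in np.arange(-1.2,1.9,.4):
        qs=[inverse_kinematics(*place_pose(c+[0,0,h],a,th,.013)) for h in(.17,.31)]
        if all(x is not None for x in qs): print('  az',round(a,2),np.round(qs[0],2),np.round(qs[1],2))
yaw=.259; X=az(yaw);H=np.array([.476,-.229,.112])
for t0 in np.radians([-20,0,20]):
  for sg in(1,-1):
    out=[]
    for t in np.radians([0,22,45]):
        dx=np.cos(t)*X-np.sin(t)*DN; dz=-np.sin(t)*X-np.cos(t)*DN
        x=-np.cos(t0)*dz+np.sin(t0)*dx; y=np.cross(x,az(yaw+np.pi/2))
        b=H+.13*dx+.032*dz
        q=inverse_kinematics(b+.015*x, ori(x,sg*az(yaw+np.pi/2))); out.append(None if q is None else np.round(q,2))
    print('deck',round(t0,2),sg,out)
v=np.array([.538,-.251,.32]); 
movep(v,ori(DN,d)); print(observe()['time_s'],observe()['eef_pos'],observe()['q'])
snap('wrist','w1')
E
```

```text
0.0 [-0.58  0.28  1.68  0.    1.18  2.15]
  az 0.0 [ 0.47  0.33  2.45  3.64  1.25 -1.74] [ 0.47 -0.24  2.53  3.8   0.84 -2.05]
  az 0.8 [-0.36  0.36  2.4   1.95  1.42 -1.21] [-0.36 -0.17  2.47  1.85  1.27 -0.78]
  az 1.2 [-0.43  0.5   2.12  1.52  1.6  -1.05] [-0.43  0.13  2.18  1.53  1.61 -0.74]
  az 1.6 [-0.37  0.67  1.81  1.25  1.81 -0.95] [-0.37  0.39  1.85  1.32  1.88 -0.71]
0.26 [-0.65  0.43  1.5   0.13  1.44  2.05]
  az -1.2 [ 0.73  0.64  1.61 -1.14  1.67 -2.39] [ 0.73  0.43  1.61 -1.17  1.76 -2.59]
  az 0.0 [ 0.45  0.    2.5   3.8   0.75 -1.96] [ 0.45 -0.46  2.48  4.37  0.46 -2.64]
  az 0.8 [-0.33  0.05  2.44  1.77  1.1  -0.91] [-0.33 -0.38  2.43  1.53  1.07 -0.41]
  az 1.2 [-0.4   0.28  2.17  1.38  1.39 -0.86] [-0.4  -0.04  2.16  1.33  1.46 -0.54]
  az 1.6 [-0.35  0.49  1.85  1.12  1.64 -0.84] [-0.35  0.24  1.85  1.15  1.75 -0.61]
0.44 [-0.69  0.55  1.38  0.2   1.6   2.02]
  az -1.2 [ 0.7   0.54  1.64 -1.03  1.57 -2.45] [ 0.7   0.35  1.6  -1.04  1.69 -2.65]
  az 0.4 [ 0.02 -0.26  2.56  2.19  0.43 -0.83] [ 0.02 -0.64  2.48  1.07  0.4   0.37]
  az 0.8 [-0.28 -0.09  2.43  1.56  
[... 1307 characters left out ...]
5,  0.32,  0.93,  2.15]), array([-0.77, -0.04,  2.08,  0.85,  0.87,  1.62]), array([-1.03, -0.09,  2.28,  1.35,  1.1 ,  1.07])]
deck 0.35 -1 [array([-0.57,  0.15,  1.85,  0.32,  0.93, -0.99]), array([-0.77, -0.04,  2.08,  0.85,  0.87, -1.52]), array([-1.03, -0.09,  2.28,  1.35,  1.1 , -2.07])]
3.425 [ 0.53825435 -0.25034409  0.3199358 ] [-5.68233584e-01  1.02921044e-01  1.49399478e+00  1.65209132e-04
  1.54480205e+00  2.16723832e+00]<stdin>:5: UserWarning: Gimbal lock detected. Setting third angle to zero since it is not possible to uniquely determine all angles.
<sys>:0: UserWarning: Gimbal lock detected. Setting third angle to zero since it is not possible to uniquely determine all angles.
```

View pics/w1.png

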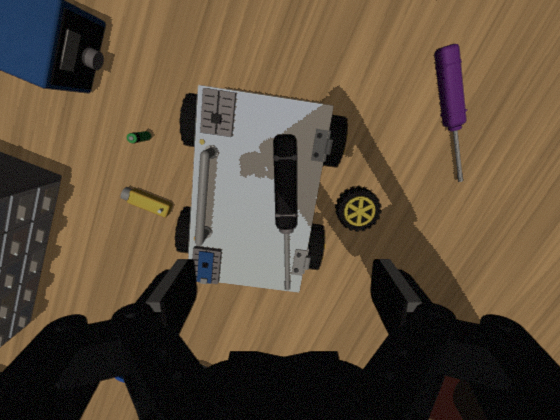

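The wrist view is clear. The driver handle runs from (285,135) to (287,230) with the tip at (288,290). The bow bar runs from (208,150) to (203,242), and the deck corners are at (197,86), (331,105), (300,291) and (192,282).

```bash
python3 - 2>/dev/null <<'E'
from h import *
f=np.load('pics/w1.npz');im,K,T=f['im'],f['K'],f['T']
m=np.zeros(im.shape[:2],np.uint8);s=np.s_[120:245,262:308];m[s]=(im[s].max(2)<70)*255
n,l,st,_=cv2.connectedComponentsWithStats(m);k=1+st[1:,4].argmax()
pts=np.argwhere(l==k)[:,::-1].astype(np.float32);r=cv2.minAreaRect(pts);print(r)
bx=ray(cv2.boxPoints(r),.127,K,T);c=bx.mean(0);print('box sides',np.linalg.norm(bx[1]-bx[0]),np.linalg.norm(bx[2]-bx[1]),'c',c)
a,b=bx[0],bx[1]; e=bx[1]-bx[0];e2=bx[2]-bx[1];e=e if np.linalg.norm(e)>np.linalg.norm(e2) else e2
print('axis',np.degrees(np.arctan2(e[1],e[0])))
tip=ray((288,290),.127,K,T)[0];print('tip',tip,'len',np.linalg.norm(tip-c),'dir',np.degrees(np.arctan2(*(tip-c)[1::-1])))
C=ray([(197,86),(331,105),(300,291),(192,282)],.114,K,T);print(C.round(4))
B=ray([(208,150),(203,242)],.144,K,T);print('bar',B.round(4),B.mean(0),np.linalg.norm(B[1]-B[0]),np.degrees(np.arctan2(*(B[1]-B[0])[1::-1])))
# bar by depth
d=f['d'];u=np.arange(190,222);
for v in(160,180,200,220,235):
    P=[]
    for x in u:
        q=T[:3,:3]@(d[v,x]*np.linalg.inv(K)@[x,v,1])+T[:3,3]
        if .136<q[2]<.16:P.append(q)
    print(v,len(P),np.mean(P,0).round(4) if P else '')
q=lambda x,v:(T[:3,:3]@(d[v,x]*np.linalg.inv(K)@[x,v,1])+T[:3,3]).round(4)
print('deck z',q(240,230),'handle top',q(285,180),'x?')
E
```

```text
((285.03076171875, 182.49949645996094), (97.17310333251953, 23.274166107177734), 89.11859893798828)
box sides 0.025417392439311924 0.11382826340131146 c [ 0.5345316  -0.24940431  0.127     ]
axis 114.92521630835596
tip [ 0.4762499  -0.12427727  0.127     ] len 0.13803454052623496 dir 114.97517008713677
[[ 0.6647 -0.3096  0.114 ]
 [ 0.5226 -0.3495  0.114 ]
 [ 0.4574 -0.1217  0.114 ]
 [ 0.594  -0.0776  0.114 ]]
bar [[ 0.6256 -0.2553  0.144 ]
 [ 0.5964 -0.1534  0.144 ]] [ 0.61100061 -0.20432299  0.144     ] 0.10599257544219713 105.98651897444398
160 10 [ 0.6249 -0.2447  0.1477]
180 9 [ 0.6193 -0.2239  0.1482]
200 10 [ 0.6138 -0.2018  0.1472]
220 9 [ 0.6077 -0.1795  0.1481]
235 9 [ 0.603  -0.1617  0.1478]
deck z [ 0.562  -0.1711  0.113 ] handle top [ 0.5379 -0.2569  0.1389] x?
```

```bash
python3 - 2>/dev/null <<'E'
from h import *
# cup rim from first top depth image
f=np.load('pics/top0.npz');d=f['d'];K,T=cal('top')
v,u=np.mgrid[180:225,195:240];P=np.c_[u.ravel(),v.ravel(),np.ones(u.size)]@np.linalg.inv(K).T*d[v,u].ravel()[:,None]
P=P@T[:3,:3].T+T[:3,3];P=P[(P[:,2]>.085)&(P[:,2]<.115)]
(c,r)=cv2.minEnclosingCircle(P[:,:2].astype(np.float32));print('cup',c,r,len(P))
th=np.radians(20);dr=az(np.radians(115));g=np.array([.5345,-.2494,.131])-.012*dr
p,o=grasp_pose(g,dr,th,.012);x=R.from_euler('xyz',o).as_matrix()[:,0]
gripper_to(.05,80)
movep(p-.09*x,o)
print('hit',move_l(p,feed=.06,max_force=15),observe()['eef_pos']-p)
gripper_to(0.0,80);print('opening',observe()['opening'])
move_l(p+[0,0,.05],feed=.08)
move_l(p+[0,0,.23],feed=.2);print(observe()['opening'],observe()['time_s'],observe()['q'],observe()['ft_force'])
snap('wrist','w2')
E
```

```text
cup (0.5317062139511108, 0.20727278292179108) 0.040071260184049606 91
hit False [ 0.00024442 -0.00026065  0.000438  ]
opening 0.024579246047661596
0.024572206562130616 8.3 [-0.66536842  0.33379151  1.21169536  0.16450487  1.90843836  2.07023875] [-0.66590691 -0.06174745 -1.26589181]
```

View pics/w2.png

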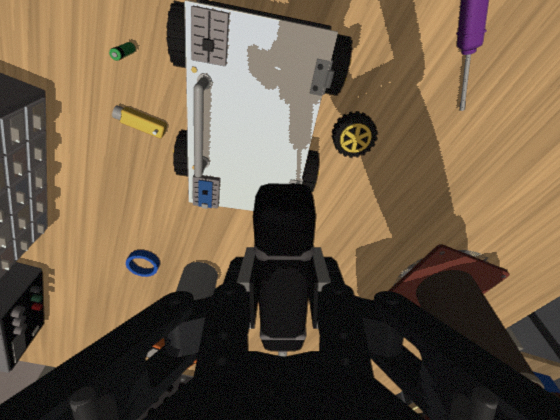

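The driver is held: its handle shows between the fingers, butt at about (284,190) and collar at about (283,345). I'll compare that with the projected positions, then move over the cup.

```bash
python3 - 2>/dev/null <<'E'
from h import *
f=np.load('pics/w2.npz');K,T=f['K'],f['T']
dr=az(np.radians(115));c=np.array([.5345,-.2494,.357])
print('expected butt, front, top edges',px([c-.054*dr+[0,0,.013],c-.054*dr-[0,0,.013],c+.054*dr+[0,0,.013]],K,T).round(0))
th=np.radians(20);cup=np.array([.532,.204,0]);a=.9
p,o=place_pose(cup+[0,0,.33],a,th,.012)
print(inverse_kinematics(p,o), inverse_kinematics(*place_pose(cup+[0,0,.16],a,th,.012)))
movep(p,o);print(observe()['eef_pos']-p,observe()['time_s'],observe()['opening'])
snap('wrist','w3');snap('side','s3');im=snap('top','t3')[0]
s=np.load('pics/side0.npz')['im']
a_=np.load('pics/w3.npz')['im'];b=np.load('pics/s3.npz')['im']
out=np.vstack([np.hstack([cv2.resize(a_,(400,300)),cv2.resize(b[60:300,100:420],(400,300))]),np.hstack([cv2.resize(im[130:280,110:310],(400,300)),cv2.resize(b[:,:],(400,300))])])
cv2.imwrite('pics/c3.png',out[...,::-1])
E
```

```text
expected butt, front, top edges [[280. 222.]
 [280. 184.]
 [281. 361.]]
[-0.32496602 -0.37768731  2.33212359  1.35053933  1.13360372 -0.27294699] [-0.32496602  0.05526753  2.38413582  1.5959835   1.08507402 -0.81327262]
[ 0.0003607  -0.00027881  0.00036591] 10.3667 0.024773187636537075
```

View pics/c3.png

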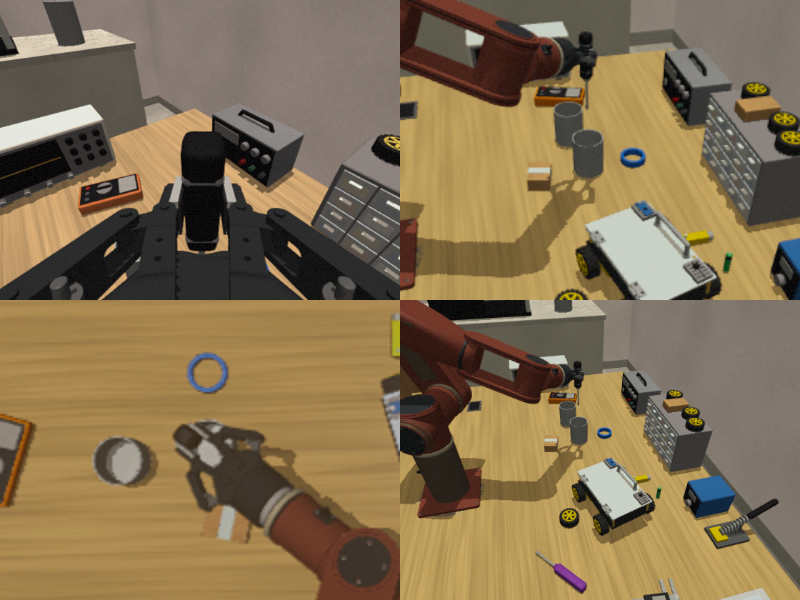

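The driver hangs vertical, tip down, with the deck shut. I'll compare the cup and tip positions using the side camera's depth.

```bash
python3 - 2>/dev/null <<'E'
from h import *
f=np.load('pics/s3.npz');d,K,T=f['d'],f['K'],f['T']
v,u=np.mgrid[0:420,0:560];P=(np.c_[u.ravel(),v.ravel(),np.ones(u.size)]@np.linalg.inv(K).T*d.reshape(-1,1))@T[:3,:3].T+T[:3,3]
P=P[d.ravel()>0]
w=P[(abs(P[:,0]-.532)<.06)&(abs(P[:,1]-.204)<.06)]
r=w[(w[:,2]>.093)&(w[:,2]<.108)];print('rim',cv2.minEnclosingCircle(r[:,:2].astype(np.float32)),len(r),r.min(0),r.max(0))
for z in(.18,.2,.22,.24,.26):
    s=w[abs(w[:,2]-z)<.01];print(z,len(s),s.mean(0).round(4) if len(s) else'')
print('px tip/shaft top/cup',px([[.532,.204,.179],[.532,.204,.264],[.532,.204,.1]],K,T))
im=f['im'];cv2.imwrite('pics/c4.png',cv2.resize(im[130:280,190:310][...,::-1],None,fx=4,fy=4,interpolation=2))
E
```

```text
rim ((0.5290995240211487, 0.20249707996845245), 0.04292251169681549) 123 [0.4930127  0.16106412 0.09319759] [0.57146835 0.24440392 0.10521179]
0.18 5 [0.5332 0.2057 0.1855]
0.2 12 [0.5337 0.2051 0.2007]
0.22 11 [0.5341 0.2039 0.2211]
0.24 13 [0.5335 0.2057 0.2396]
0.26 15 [0.5317 0.2024 0.2604]
px tip/shaft top/cup [[249.18859964 147.99801725]
 [248.48309551 122.82481478]
 [249.79244249 169.54382759]]
```

View pics/c4.png

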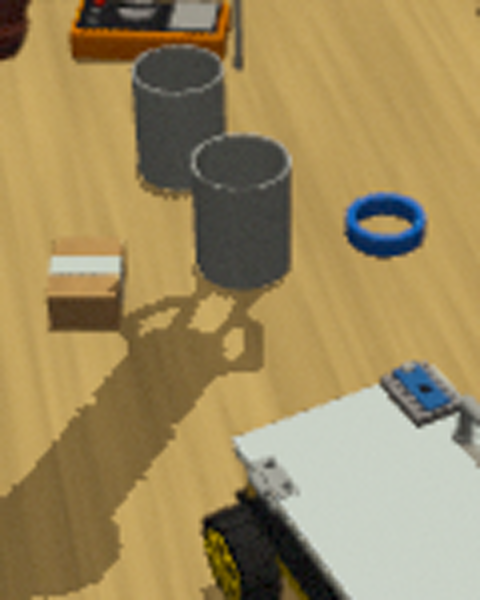

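The side crop shows the tip at crop (238,67) and the mouth centre at crop (241,162). Both agree with the projections to about 1 px (roughly 2 mm). I'll lower with a small tilt away from the gripper, so the driver leans clear of it, then release.

```bash
python3 - 2>/dev/null <<'E'
from h import *
th=np.radians(20);cup=np.array([.532,.204,0]);A=az(.9);t=np.radians(6)
d=np.cos(t)*DN-np.sin(t)*A; n=np.cross(np.cross(d,A),d);n/=np.linalg.norm(n)
x=np.sin(th)*d+np.cos(th)*n; z=np.cos(th)*d-np.sin(th)*n;o=ori(x,z)
P=lambda h:cup-.008*A+[0,0,h]-.151*d+.012*x   # tip at height h
print(inverse_kinematics(P(.006),o))
move_l(P(.17),feed=.15,rotation=o)
move_l(P(.02),feed=.12)
print('hit',move_l(P(.004),feed=.03,max_force=6),observe()['eef_pos']-P(.004))
gripper_to(.085);hold(.3)
p=np.array(observe()['eef_pos']);move_l(p-.13*x,feed=.15)
move_l(p-.13*x+[0,0,.12],feed=.25);print(observe()['time_s'])
im=snap('side','s5')[0];im2=snap('top','t5')[0]
cv2.imwrite('pics/c5.png',np.hstack([cv2.resize(im[80:280,160:360],(400,400)),cv2.resize(im2[130:250,180:300],(400,400))])[...,::-1])
E
```

```text
[-2.68037285e-01 -7.07606383e-04  2.35999340e+00  1.49939533e+00
  9.77294912e-01 -6.72455859e-01]
hit False [-6.04283722e-05  4.06328282e-05 -1.83949200e-04]
15.425
```

View pics/c5.png

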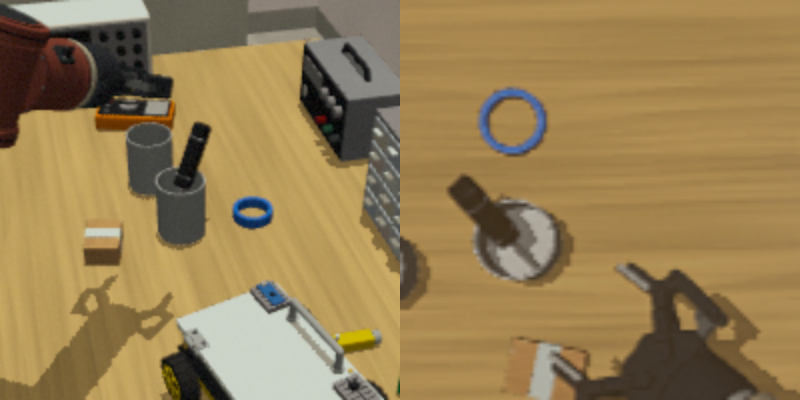

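The driver stands in the cup, leaning away from the gripper, and the cup is upright where it was. Next is the deck: view the bar from close above.

```bash
python3 - 2>/dev/null <<'E'
from h import *
yaw=.272;Y=az(yaw+np.pi/2);b=np.array([.6125,-.203,.144])
gripper_to(.05,60)
movep(b+[0,0,.14],ori(DN,-Y));print(observe()['time_s'],observe()['eef_pos'],observe()['q'].round(2))
im,d,K,T=snap('wrist','w6')
v,u=np.mgrid[0:420,0:560];P=(np.c_[u.ravel(),v.ravel(),np.ones(u.size)]@np.linalg.inv(K).T*d.reshape(-1,1))@T[:3,:3].T+T[:3,3]
s=(abs(P[:,0]-b[0])<.05)&(abs(P[:,1]-b[1])<.06)&(P[:,2]>.138)&(P[:,2]<.156)
Q=P[s];print(len(Q),Q.mean(0),Q[:,2].max(),Q.min(0),Q.max(0));l=cv2.fitLine(Q[:,:2].astype(np.float32),cv2.DIST_HUBER,0,.01,.01).ravel();print(l,np.degrees(np.arctan2(l[1],l[0])))
w=(Q-b)@np.c_[az(yaw),Y];print('rel X,Y med',np.median(w,0),np.percentile(w,[5,95],axis=0))
m=s.reshape(d.shape);im=im.copy();im[m]=[255,0,0];cv2.imwrite('pics/w6m.png',im[...,::-1])
E
```

```text
17.2917 [ 0.61202703 -0.2023742   0.28376461] [-0.44  0.24  1.41  0.    1.5  -0.71]
1098 [ 0.61368424 -0.19679134  0.14781862] 0.15038165004310422 [ 0.59692793 -0.25318694  0.14313325] [ 0.63258583 -0.147658    0.15038165]
[ 0.26052123 -0.9654681   0.61368424 -0.19679134] -74.899
rel X,Y med [0.00302272 0.00715947] [[-0.00152519 -0.04505653]
 [ 0.00725297  0.05107468]]
```

View pics/w6m.png

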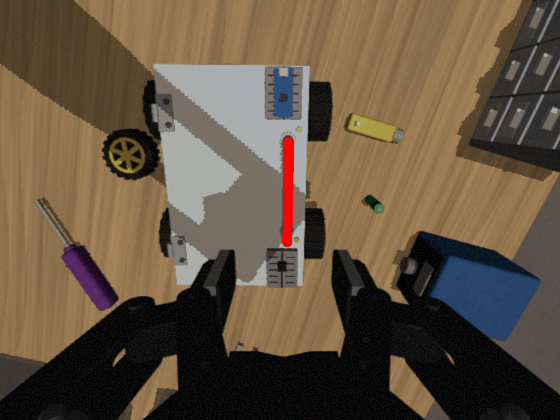

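The bar shows as a line from (287,138) to (287,245), centred between the fingers. Its yaw is refined to 15.1°. Next I grip it and null the sideways force.

```bash
python3 - 2>/dev/null <<'E'
from h import *
yaw=.264;X=az(yaw);Y=az(yaw+np.pi/2);b=np.array([.6146,-.1995,.144]);o=ori(DN,-Y);s=.016
move_l(b+[0,0,.04],feed=.15,rotation=o)
print('hit',move_l(b+s*DN,feed=.06,max_force=10))
f=lambda:(np.array(observe()['ft_force'])@np.c_[X,Y,-DN]).round(2)
print(f());gripper_to(0,60);hold(.2);print(observe()['opening'],f(),observe()['time_s'])
np.save('pics/p0.npy',observe()['eef_pos'])
# nulling: test nudge along X to learn stiffness
F0=f()[0];p=np.array(observe()['eef_pos'])
if abs(F0)>4:
    t=b+s*DN+np.sign(F0)*.001*X;move_l(t,feed=.02);hold(.2);print('nudged',f(),(np.array(observe()['eef_pos'])-p)@X)
E
```

```text
hit False
[ 0.1  -0.91 -0.17]
0.007795510267791838 [3.87 0.03 3.26] 19.9
```

```bash
python3 - 2>/dev/null <<'E'
from h import *
yaw=.264;X=az(yaw);Y=az(yaw+np.pi/2);H=np.array([.6146,-.1995,.144])-.13*X+.032*DN;s=.016
for t in np.radians(np.arange(5,46,5)):
    dx=np.cos(t)*X-np.sin(t)*DN; dz=-np.sin(t)*X-np.cos(t)*DN
    move_l(H+.13*dx+.032*dz-s*dz,feed=.05,rotation=ori(-dz,-Y))
    F=np.array(observe()['ft_force'])@np.c_[dx,Y,dz];print(round(np.degrees(t)),F.round(1),round(observe()['opening'],4),round(observe()['time_s'],2))
    if np.linalg.norm(F)>40: break
hold(.5)
o=observe();print(o['time_s'],o['eef_pos'],np.array(o['joint_velocities']).round(4))
a=snap('side','s7')[0];b=snap('top','t7')[0];w=snap('wrist','w7')[0]
cv2.imwrite('pics/c7.png',np.vstack([np.hstack([cv2.resize(a[80:320,140:460],(400,300)),cv2.resize(w,(400,300))]),np.hstack([cv2.resize(b[110:290,180:420],(400,300)),cv2.resize(a,(400,300))])])[...,::-1])
E
```

```text
5 [ 6.1  1.1 -0.7] 0.0076 20.27
10 [ 5.1 -0.  -0.4] 0.0081 20.65
15 [ 6.4  0.5 -1. ] 0.0076 21.02
20 [ 5.4 -0.   0.3] 0.0077 21.4
25 [ 5.1  0.6 -0.3] 0.0079 21.77
30 [ 6.3 -1.1 -0.3] 0.0081 22.15
35 [ 5.7 -0.4 -0.9] 0.0073 22.52
40 [ 6.1 -1.1 -0.9] 0.008 22.9
45 [ 5.7 -1.6  0.3] 0.0077 23.27
23.775 [ 0.56717218 -0.21231245  0.21557561] [-0.0003 -0.0012  0.0013 -0.0001  0.0007 -0.0007]
```

View pics/c7.png

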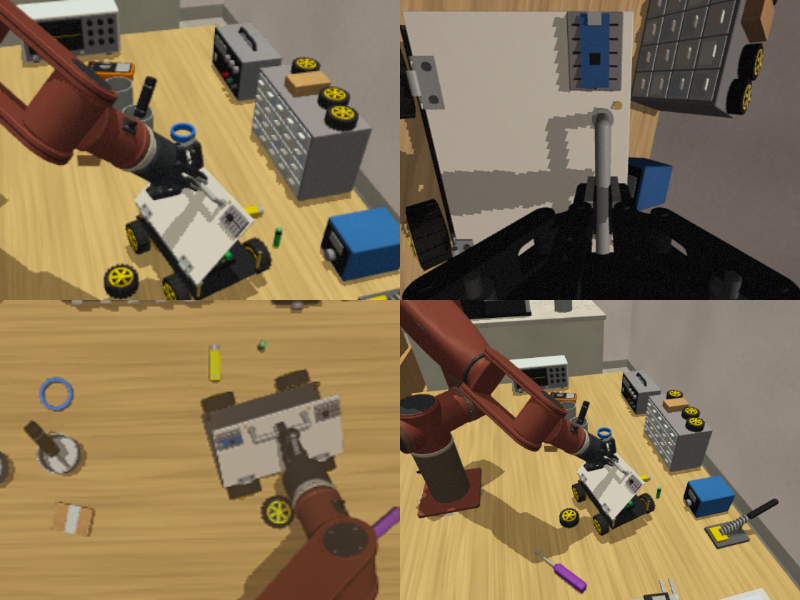

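The deck is open and held by the bow, the driver is still in the upright cup, and the bystanders look unmoved. One plane fit to check the angle, then I hand in.

```bash
python3 - 2>/dev/null <<'E'
from h import *
f=np.load('pics/w7.npz');d,K,T=f['d'],f['K'],f['T']
v,u=np.mgrid[30:220:4,75:200:4];P=(np.c_[u.ravel(),v.ravel(),np.ones(u.size)]@np.linalg.inv(K).T*d[v,u].reshape(-1,1))@T[:3,:3].T+T[:3,3]
n=np.linalg.svd(P-P.mean(0))[2][2];a=np.arccos(abs(n[2]));print('deck angle',a,np.degrees(a))
if .70<a<.87: hold(.5);job_done();print('done',observe()['time_s'])
E
```

```text
deck angle 0.9741686000193578 55.81574931527721
```

The fit reads 55.8°, where 45° was commanded. I'll check its residuals before trusting either number.

```bash
python3 - 2>/dev/null <<'E'
from h import *
yaw=.264;X=az(yaw);Y=az(yaw+np.pi/2);H=np.array([.6146,-.1995,.144])-.13*X+.032*DN
for nm in('w7','s7'):
    f=np.load(f'pics/{nm}.npz');d,K,T,im=f['d'],f['K'],f['T'],f['im'].astype(int)
    v,u=np.mgrid[0:420,0:560];P=(np.c_[u.ravel(),v.ravel(),np.ones(u.size)]@np.linalg.inv(K).T*d.reshape(-1,1))@T[:3,:3].T+T[:3,3]
    L=(P-H)@np.c_[X,Y,-DN]
    white=((im.min(2)>110)&(im.max(2)-im.min(2)<40)).ravel()&(d.ravel()>0)
    s=white&(abs(L[:,1])<.12)&(L[:,0]>.0)&(L[:,0]<.15)&(L[:,2]>.0)&(L[:,2]<.16)
    Q=L[s];print(nm,len(Q))
    for _ in range(6):
        c=Q.mean(0);n=np.linalg.svd(Q-c,full_matrices=False)[2][2];r=abs((Q-c)@n);Q=Q[r<max(.003,2*np.median(r))]
    n*=np.sign(n[2]);print(' n',n.round(3),'angle',np.degrees(np.arctan2(-n[0],n[2])).round(1),'rms',r.std(),len(Q))
    for lo in np.arange(-.02,.13,.02):
        q=Q[abs(Q[:,0]-lo)<.005];print('  x',lo.round(2),q[:,2].mean().round(4) if len(q) else None,end='')
    print()
E
```

```text
w7 52603
 n [-0.709  0.002  0.705] angle 45.2 rms 0.00038057614128347915 47134
  x -0.02 None  x 0.0 0.0056  x 0.02 0.0231  x 0.04 0.0431  x 0.06 0.0627  x 0.08 0.0832  x 0.1 0.1043  x 0.12 None
s7 3692
 n [-0.713  0.002  0.701] angle 45.5 rms 0.0006770405018900001 2868
  x -0.02 None  x 0.0 0.0065  x 0.02 0.0236  x 0.04 0.0436  x 0.06 0.0642  x 0.08 0.0836  x 0.1 0.105  x 0.12 None
```

With off-deck pixels left out, the two cameras agree on 45.2° and 45.5°, with residuals under 1 mm. The first patch must have included pixels that weren't deck. Handing in.

```bash
python3 -c "
from plant import *
print(observe()['ft_force'],observe()['opening']);job_done();print(observe()['time_s'])"
```

```text
[4.95529562 0.33873121 4.39279329] 0.007832225049162575
the job is handed in; nothing more can be done
the job is handed in; nothing more can be done
```

The black screwdriver is standing tip down in the right-hand cup, let go. The gripper is holding the deck by its bow handle at about 45°. I handed the job in with the arm still holding; it reports no verdict. The last clock reading was about 24 s of the 54 s allowed.

- **Deck angle:** The wrist and side cameras gave 45.2° and 45.5°, with residuals under 1 mm. An earlier cruder fit read 55.8°. I rejected it because it left in points the later fits threw out, probably pixels off the deck.
- **Grip:** The fingers are still on the bar, reading 7.8 mm open on the 10 mm bar. The wrist force was about 7 N, and the joints were at rest.
- **Cup and bench:** The last pictures show the cup upright, with the driver leaning on its rim away from the gripper. The other items in view look unmoved by eye; I did not measure their positions again. The tip's depth in the cup was not measured after letting go. The tip was lowered to the cup floor before I opened the fingers.

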